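Clamp a row of sample jars on the bench shaker

TASK

Stand the fourth sample jar on the shaker between the loose row of three and the sliding clamp bar, and set all four jars against the back rail. Then push the clamp bar along so that it drives the straight row as one block onto the sprung plate at the far end, just until you feel that plate give by a few millimetres, well short of its stop, and leave the row clamped so. Do not knock any jar over and leave the loose beaker, black bottle and stopwatch where they are.

Things in the scene. Friction and masses are not known exactly. Their poses are not given: they have to be found in the camera images.
- shaker: White bench shaker, fixed; aluminium platform 190 (x) by 450 mm (y), its black mat 62 mm above the bench. Origin on the bench under its centre; x points away from the robot to the back rail, y along the row from the clamp bar (-y) to the stop head (+y). A jar touching the back rail has its centre at x = +26.6 mm. In front of the jars the mat is clear, but for a 5 mm low steel rail at x = -80 to -68.
- rail_mid (a point): Middle of the top inner edge of the back rail, a straight fixed aluminium strip along the shaker's y behind the jars; it stands 26 mm above the mat and its inner face is the plane x = +50 mm of the shaker. Axes as the shaker's.
- plate_zone (a point): Middle of the zone where the sprung plate of the stop head can be (fixed mark; the plate itself is not measured). The grey head was set anywhere in its slot: the rubber plate's free face, 56 mm wide, 9 to 55 mm above the mat, is up to 20 mm to either side of here along y. Once it starts to give it pushes back with 5 N, then 0.4 N more per mm; it meets its hard stop after 12 mm.
- clamp: Clamp bar across the platform at its -y end; slides only along the shaker's y (150 mm), guided by both rails. Axes as the shaker's; origin on the mat in the plane of its rubber push face, which looks to +y, spans x = -6 to +54 mm and 11 to 55 mm above the mat. A friction brake that is always on (about 10 N) holds it wherever it is left: sliding it takes that plus what the jars push back.
- clamp_grip (a point): Point to hold in the blue upright grip of the clamp bar: 78 mm above the mat, on the row's line, 30 mm behind the push face. Axes as the shaker's. The grip is 40 mm wide in x, 14 mm thick in y and reaches up to 95 mm above the mat; the rest of the bar is at most 55 mm tall.
- jar_a_mid (a point): Closed green sample jar with a blue lid, round, 58 mm tall, body 47 mm and lid (top 12 mm) 48 mm in diameter, 70 to 140 g, slippery against its like: first of the row, nearest the stop head. Point at its axis, half-way up (29 mm above its base); z is its axis.
- jar_b_mid (a point): Closed green sample jar with a blue lid, round, 58 mm tall, body 47 mm and lid (top 12 mm) 48 mm in diameter, 70 to 140 g, slippery against its like: middle of the row of three. Point at its axis, half-way up (29 mm above its base); z is its axis.
- jar_c_mid (a point): Closed green sample jar with a blue lid, round, 58 mm tall, body 47 mm and lid (top 12 mm) 48 mm in diameter, 70 to 140 g, slippery against its like: last of the row of three, nearest the clamp bar. Point at its axis, half-way up (29 mm above its base); z is its axis.
- jar_d_mid (a point): Closed green sample jar with a blue lid, round, 58 mm tall, body 47 mm and lid (top 12 mm) 48 mm in diameter, 70 to 140 g, slippery against its like: the fourth jar, standing on the bench at the right; it goes between jar_c and the clamp bar. Point at its axis, half-way up (29 mm above its base); z is its axis.
- beaker_mid (a point): Loose glass beaker, 66 mm in diameter, 80 mm tall, behind the shaker; centre, half-way up. Leave alone.
- reagent_mid (a point): Loose black bottle, 56 mm in diameter, 131 mm tall, behind the shaker; centre, half-way up. Leave alone.
- watch_mid (a point): Loose dark stopwatch, 73 x 58 x 14 mm, lying on the bench at the left; centre. Leave alone.
Mind the look-alikes: they are no part of the job. What is shaped like the part that bears jar_d_mid but pink is not meant.

How it is judged:
By the outcome, as a careful person would: the job done as asked, in the order asked, and still so for the second after the job is handed in, with the robot touching nothing.
It also fails if it takes over 72 s, if anything falls off the work surface, if the arm or the gripper's body presses on something with over 40 N, if the wrist force passes 120 N, or if a joint passes its speed limit or range.

ROBOT

A 6-joint arm with a two-finger parallel gripper is mounted at the origin on a cart in front of the work surface, level with it; the furniture and walls round the work are solid. World frame = base frame: x ahead of the robot, y to its left, z up, the work surface at z = 0. Lengths are in mm, angles in rad, forces in N, time in s.
With the tool pointing down it reaches from about 350 to 775 mm from the base axis. Payload 7.3 kg.
Tool frame: the origin (TCP) lies between the finger pads; the fingertips stand 8 mm ahead of it and the grasp point (between the pads) lies 11 mm behind it; y points along the fingers, z is the direction in which the jaws open and shut, and the axes are right-handed (so a half turn about y gives the same grasp; the last joint's range is limited). The gripper opens to 92 mm and grips with 3 to 60 N. Pads are 19 mm wide; open, the fingers measure 130 mm over their backs; the gripper's body (75 mm by 190 mm) begins 47 mm behind the grasp point.
Start: joints at [-1.458, 0.342, 1.524, -0, 1.275, -0.146], TCP at [134.38, -507.529, 234.741] pointing down, gripper open.
Joint ranges: [-2.53, 2.53], [-0.77, 2.02], [0.04, 2.7], [-1, 4.14], [0.28, 2.66], [-3.11, 3.11]. Speed limits (rad/s): [2.57, 2.57, 3.14, 3.14, 3.14, 3.14].

INTERFACE

Orientations are given as [roll, pitch, yaw] about the fixed x, y, z axes, in that order (R = Rz(yaw) Ry(pitch) Rx(roll)).
In Python, from plant import bot, vision, job gives the robot as it stands. The module is installed in compiled form; this text tells all that it offers.
- The arm moves only by the tool arm_command, never from a script. Its argument "deltas" is a list of rows, each a list of 4 numbers: the shift along the tool's x, y, z in m, then the turn about the tool's y in degrees. In form: [[x, y, z, twist], ...]. A call has 1 to 5 rows; each row shifts and turns the commanded pose from where the row before left it, along the tool's axes as they then stand; what a row does not reach is not made up. A row lasts 1/10 s, in which the tool goes at most 50 mm and 8.59 degrees, less where a joint would pass 70% of its speed; a pose out of reach is approached as far as the arm can. A call is refused whole if a number of a shift passes 0.05 or a number of a turn 8.59, either way. A call with a gripper value outside its range is refused whole. "claw" is the closure in counts, from 0 (fully open) to 255 (shut), set as the call begins (left out, the last holds). The fingers move at their own pace and stop on an object; the grip force is fixed at half the most. Time passes only in rows, so rows that do not move let the fingers close. It gives the time, the measured TCP pose, the force and the opening at its end, in the units of the state.
- bot.get_obs(): the state, without advancing time (a new reading comes with each control period).
- vision.capture(name): name is "side" or "top"; returns a dict with "img" (400x640x3 uint8, red, green, blue), "camera_matrix" (3x3 intrinsics, pixels), "world_to_cam" (4x4, takes a point from world to camera coordinates). Camera axes: x right, y down, z forward; pixel columns grow to the right and rows downward; lengths in mm; the calibration is good to about 2 mm. A picture is of the moment at which its call begins. There is no depth.
- job.close_job(): hands the job in, once; it reports no verdict.
Trained networks look in a picture, given as the dict that the camera call returned (one of the last four; its "shot" number tells which), for a name from the list of things; names that differ only in an ending like _2 or _b are one class to them, and where a whole thing is asked for, a point or a joint stands for the part that bears it (a point fixed in the world has none). Each returns a list of dicts, best first, with "confidence" (0 to 1); they miss things now and then, are a little off and sometimes report something else, mostly with a low value. They report only what shows in the picture. A call takes as long as a camera call. They do not tell look-alikes from the thing itself.
- vision.find_in(picture, name): "xyz" ([x, y, z] in mm, in the coordinates of the camera as it stood for that picture, good to about 4 mm: the middle of the surface that is visible of it).
- vision.regions_of(picture, name): "mask" (400x640 bool, what is visible of it).
The state is a dict: "time": time; "joint_positions": joint angles; "dq": joint speeds; "tau": joint torques, N m; "tool_pos": TCP position; "tcp_rot": TCP orientation; "contact_force": force on the tool from outside, world axes, zero at the start; "moment": the same for the moment, N m; "grip_width": finger opening in mm.
Only numpy, scipy, OpenCV 4.12 (cv2) and the standard library are available. Lean on these libraries where they do the work, as an engineer would, in place of code of your own. Each camera call takes 0.05 s, during which the arm holds its last target. There are 200 camera calls.

## Working session

There is one attempt and no reset: what is moved stays moved. The work goes in short steps, Python scripts to look and compute and a tool call to move; the robot and the scene stay as the last step left them, time stands still between calls to the robot, and variables do not carry over. Pictures are saved under pics/ and viewed, about 8 in all and at most 12, crops included, and the job is handed in when it is done.

Besides the shell and the picture viewer there is one more tool, called after "Request:" by a JSON object that holds its "method" and its "body". arm_command: Moves the arm, as the interface text tells. Its arguments: {"type":"object","properties":{"deltas":{"type":"array","items":{"type":"array","items":{"type":"number"}}},"claw":{"type":"number"}},"required":["deltas"]}

```bash
mkdir -p pics; cat > h.py <<'E'
import numpy as np, cv2
from plant import bot, vision, job
def cap(n,save=None):
    p=vision.capture(n)
    if save: cv2.imwrite('pics/'+save,cv2.cvtColor(p['img'],cv2.COLOR_RGB2BGR))
    return p
def c2w(p,x): 
    T=np.linalg.inv(p['world_to_cam']); return T[:3,:3]@np.asarray(x)+T[:3,3]
def proj(p,X):
    c=p['world_to_cam'][:3,:3]@np.asarray(X,float)+p['world_to_cam'][:3,3]; u=p['camera_matrix']@c; return u[:2]/u[2]
def ray(p,uv,z):
    "world point at height z seen at pixel uv"
    T=np.linalg.inv(p['world_to_cam']); d=T[:3,:3]@np.linalg.inv(p['camera_matrix'])@np.array([uv[0],uv[1],1.]); o=T[:3,3]
    return o+d*(z-o[2])/d[2]
E
python3 - <<'E'
from h import *
np.set_printoptions(precision=1,suppress=True)
print(bot.get_obs())
for n in ['side','top']:
    p=cap(n,n+'1.png'); print(n,p['shot'],p['camera_matrix'][0,0],np.linalg.inv(p['world_to_cam'])[:3])
    for o in ['shaker','rail_mid','plate_zone','clamp','clamp_grip','jar_a_mid','beaker_mid','reagent_mid','watch_mid']:
        for r in vision.find_in(p,o):
            w=c2w(p,r['xyz']); print(o,round(r['confidence'],2),w,proj(p,w))
E
```

```text
{'time': 0.0, 'joint_positions': array([-1.5,  0.3,  1.5,  0. ,  1.3, -0.1]), 'dq': array([ 0., -0., -0.,  0., -0.,  0.]), 'tau': array([ -0. , -43.1, -24.4,   0.1,   0.1,  -0. ]), 'tool_pos': array([ 134.3, -507.1,  234. ]), 'tcp_rot': array([-1.6,  0. , -2.9]), 'contact_force': array([-0. ,  0.6, -0.5]), 'moment': array([-0.,  0., -0.]), 'grip_width': 91.47990614481729}
side 1 501.96081561163845 [[  -0.3   -0.5    0.8 -533. ]
 [  -1.     0.2   -0.3  313.4]
 [  -0.    -0.8   -0.5  873.7]]
shaker 0.96 [497.2  72.2  62.7] [289.4 246.3]
rail_mid 0.95 [499.2  75.2  65.7] [288.1 245.1]
plate_zone 0.87 [502.4  71.2  60.9] [289.3 245.6]
clamp_grip 0.62 [ 493.5 -231.3   86.4] [395.7 219.4]
jar_a_mid 0.95 [536.4  47.  107.3] [294.2 222.7]
beaker_mid 0.91 [741.8 165.3  54. ] [238.5 207. ]
beaker_mid 0.68 [496.1  73.1  61.6] [289.2 246.9]
reagent_mid 0.66 [499.3  76.6  65. ] [287.5 245.4]
reagent_mid 0.58 [740.4 -31.1  68.9] [301.6 192.3]
watch_mid 0.96 [433.4 375.1  18. ] [176.4 299.6]
top 2 414.92841382594315 [[   0.    -1.     0.2  313.9]
 [  -1.    -0.     0.   -32.7]
 [  -0.    -0.2   -1.  1570.8]]
shaker 0.66 [544.2 -66.2  61.2] [327.1 214. ]
rail_mid 0.79 [542.4 -65.1  66.2] [326.8 214.3]
rail_mid 0.44 [429.8 372.2  15.7] [209.1 243.6]
plate_zone 0.64 [548.3 -63.8  61.4] [326.4 212.9]
clamp 0.92 [ 590.7 -209.3  111.5] [367.7 199.8]
clamp_grip 0.71 [ 587.1 -213.4  105.8] [368.6 201.2]
clamp_grip 0.26 [545.3 -68.   62. ] [327.6 213.7]
jar_a_mid 0.65 [544.7  46.4 117.2] [295.7 210.8]
beaker_mid 0.78 [761.8 163.3  25.2] [268.4 158.5]
reagent_mid 0.67 [739.2 -36.9  98.8] [320.2 159.8]
reagent_mid 0.66 [545.9 -64.9  65.1] [326.8 213.4]
watch_mid 0.68 [433.6 374.3  15.5] [208.7 242.6]
```

```bash
python3 - <<'E'
import cv2
a=cv2.imread('pics/side1.png');b=cv2.imread('pics/top1.png')
cv2.imwrite('pics/s2.png',cv2.resize(a[130:370,120:520],(800,480),interpolation=2))
cv2.imwrite('pics/t2.png',cv2.resize(b[140:290,190:430],(800,500),interpolation=2))
E
```

```text
(no output)
```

View pics/s2.png

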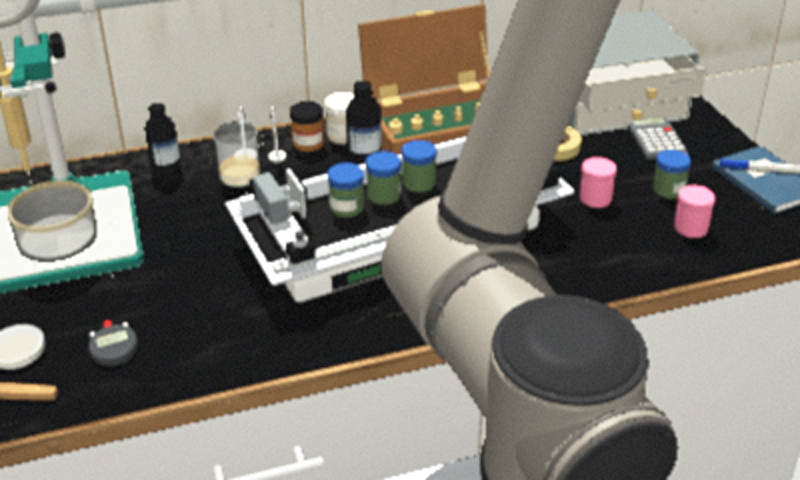

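View pics/t2.png

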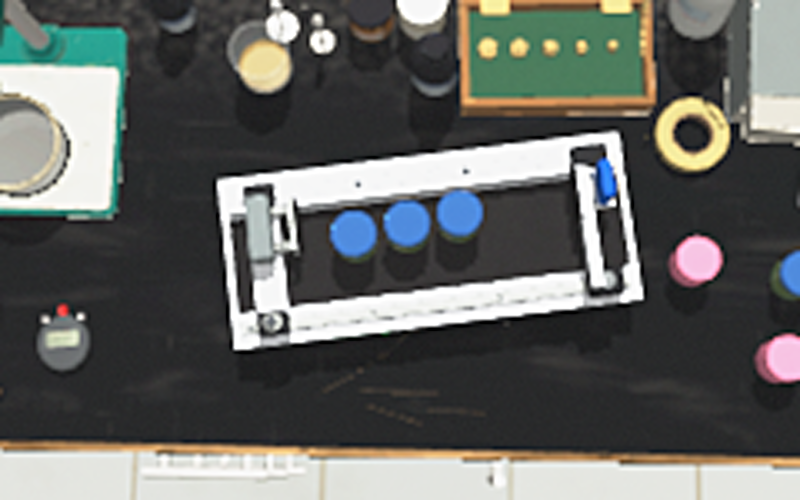

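Top crop: jars a, b, c are at crop (353,233), (406,224), (460,213), the blue grip at (605,182), and a stop head at the left (258,228). The green jar with the blue lid is at the right edge, (795,275). Two pink jars stand beside it at (696,260) and (783,358); these are the look-alikes and not meant. In the side crop, jar_d is at (672,175) and the pink ones at (597,182) and (694,211).

Next I measure the lids and the rail, and take a confirming crop.

```bash
python3 - <<'E'
from h import *
np.set_printoptions(precision=1,suppress=True)
P={n:cap(n) for n in ['side','top']}
def tri(uv):
    A=[]
    for n,(u,v) in uv.items():
        p=P[n]; M=p['camera_matrix']@p['world_to_cam'][:3]; A+= [u*M[2]-M[0],v*M[2]-M[1]]
    A=np.array(A); return np.linalg.lstsq(A[:,:3],-A[:,3],rcond=None)[0]
B={}
for n,p in P.items():
    h=cv2.cvtColor(p['img'],cv2.COLOR_RGB2HSV); m=cv2.inRange(h,(103,130,90),(120,255,255))
    k,_,s,c=cv2.connectedComponentsWithStats(m); print(n)
    for i in range(1,k):
        if s[i,4]>25: print('blob',s[i],c[i],'z120:',ray(P[n],c[i],114),'z52',ray(P[n],c[i],52))
b=P['top']['img'][:,:,::-1]
cv2.imwrite('pics/t3.png',cv2.resize(b[165:260,245:455],(798,361),interpolation=2))
a=P['side']['img'][:,:,::-1]
cv2.imwrite('pics/s3.png',cv2.resize(a[190:260,400:520],(600,350),interpolation=2))
cv2.imwrite('pics/m3.png',np.vstack([cv2.imread('pics/t3.png'),cv2.copyMakeBorder(cv2.resize(a[195:250,400:520],(480,220),interpolation=2),0,0,0,318,0)]))
# back rail inner edge & front edges, profile in top image
g=cv2.cvtColor(P['top']['img'],cv2.COLOR_RGB2GRAY).astype(int)
for c in range(285,360,15): print(c,g[178:250,c])
E
```

```text
side
blob [ 52 121   8  18  47] [ 55.4 129.5] z120: [1372.8  723.2  114. ] z52 [1528.3  756.7   52. ]
blob [321 201  17  12 158] [329. 206.] z120: [575.4 -64.2 114. ] z52 [665.9 -95.   52. ]
blob [448 205  18  11 154] [456.5 210.2] z120: [ 447.  -389.3  114. ] z52 [ 527.  -446.7   52. ]
blob [302 206  18  12 175] [310.8 211.5] z120: [564.4  -8.  114. ] z52 [653.9 -34.3  52. ]
blob [480 209  14   6  67] [486.4 211.5] z120: [ 416.  -463.3  114. ] z52 [ 493.5 -526.7   52. ]
blob [284 211  17  14 193] [292.1 217.3] z120: [553.3  47.8 114. ] z52 [641.9  26.1  52. ]
top
blob [369 187   6  14  63] [371.2 193.7] z120: [ 612.8 -221.7  114. ] z52 [ 625.6 -229.8   52. ]
blob [321 197  14  14 153] [327.5 203.5] z120: [574. -66. 114.] z52 [585.1 -67.4  52. ]
blob [305 200  14  14 157] [311.7 206.5] z120: [562.1  -9.9 114. ] z52 [572.7  -8.9  52. ]
blob [289 203  14  14 159] [295.6 209.5] z120: [549.9  47.2 114. ] z52 [559.9  50.6  52. ]
blob [424 215  14  14 155] [430.5 221.5] z120: [ 516.9 -430.9  114. ] z52 [ 525.6 -447.8   52. ]
blob [453 218  11   7  37] [458.3 221.3] z120: [ 519.9 -528.9  11
[... 816 characters left out ...]
  59  51  32 242 255 248 243 241
 243 222 223 250 253 255  94  20  28  32  30  32  32  33  32  30  35  42]
330 [ 44  49  53  49  46  32 109 251 254 248 247 249 239 155 240 251 254 244
 116 126 127 135 133 132 133 131 132 131 132 132 138 123  85  66  42  39
  39  39  41  40  39  45  54  59  58  52  35 209 255 249 247 246 246 233
 143 238 255 255 149   8  27  30  32  32  32  35  31  30  35  42  41  41]
345 [ 41  43  42  31  57 246 255 248 247 246 246 247 246 247 252 255 128 126
  25  37  49  60  58  57  59  58  58  58  60  61  59  60  60  59  57  59
  57  57  58  58  59  58  57  52  37 178 255 250 247 246 245 236 171 236
 252 255 250   0  27  34  34  36  34  35  34  32  38  44  43  43  44  43]
```

View pics/m3.png

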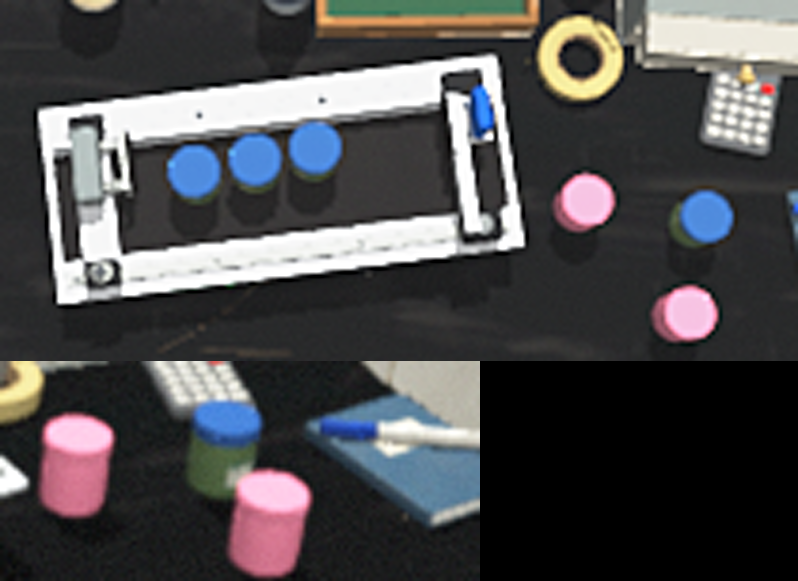

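```bash
python3 - <<'E'
from h import *
np.set_printoptions(precision=1,suppress=True)
P={n:cap(n) for n in ['side','top']}
def tri(uv):
    A=[]
    for n,(u,v) in uv.items():
        M=P[n]['camera_matrix']@P[n]['world_to_cam'][:3]; A+= [u*M[2]-M[0],v*M[2]-M[1]]
    A=np.array(A); return np.linalg.lstsq(A[:,:3],-A[:,3],rcond=None)[0]
J={'c':((329,206),(327.5,203.5),118),'b':((310.8,211.5),(311.7,206.5),118),'a':((292.1,217.3),(295.6,209.5),118),'d':((456.5,210.2),(430.5,221.5),56)}
W={}
for k,(s,t,z) in J.items(): W[k]=ray(P['top'],t,z); print(k,'tri',tri({'side':s,'top':t}),'topz',W[k], 'sidez',ray(P['side'],s,z-3))
g=cv2.cvtColor(P['top']['img'],cv2.COLOR_RGB2GRAY).astype(float)
def cross(v,lev=190,down=True): # first index where white drops below
    i=np.argmax((v[:-1]>=lev)&(v[1:]<lev)); return i+(v[i]-lev)/(v[i]-v[i+1])
R=[];F=[]
for c in list(range(285,356,3)):
    r0=186+int((345-c)*.11)
    v=g[188+int((355-c)*.11):,c]; o=188+int((355-c)*.11)
    R.append((c,o+cross(v)))
    o=228+int((345-c)*.11); v=g[o:,c]; i=np.argmax(v<120) if v[0]>120 else 0
    v=g[o:o+30,c]; j=len(v)-1-np.argmax(v[::-1]>190); F.append((c,o+j+(v[j]-150)/(v[j]-v[j+1])))
R=np.array(R);F=np.array(F)
def fit(L,z):
    X=np.array([ray(P['top'],q,z)[:2] for q in L]); 
    p=np.polyfit(X[:,1],X[:,0],1); r=X[:,0]-np.polyval(p,X[:,1]); k=abs(r)<3
    p=np.polyfit(X[k,1],X[k,0],1); return p,r,k.sum()
pr,r,n=fit(R,88); print('rail',pr,n,r,'yaw',np.degrees(np.arctan(-pr[0])))
pf,r,n=fit(F,62); print('front',pf,n,r,'yaw',np.degrees(np.arctan(-pf[0])))
yaw=np.arctan(-pr[0]); ex=np.array([np.cos(yaw),np.sin(yaw)]); ey=np.array([-ex[1],ex[0]])
print('dist rail-front',(pr[1]-pf[1])*np.cos(yaw))
rx=pr[1]*np.cos(yaw)  # ex.X of rail
print('rail ex coord',rx)
for k in W: print(k,'shx',W[k][:2]@ex-rx+50,'ey',W[k][:2]@ey)
# end edges along row-lines
for xs in (-40,0,30):
    L=[]
    for s in range(-330,330):
        X=np.r_[ex*(rx-50+xs)+ey*s,62]; u=proj(P['top'],X); L.append(cv2.getRectSubPix(g.astype(np.float32),(1,1),tuple(map(float,u)))[0,0])
    L=np.array(L); print(xs,[(int(s-330),int(L[s]),int(L[s+1])) for s in np.where(abs(np.diff((L>150)*1))>0)[0]])
gr=ray(P['top'],(371.2,193.7),155)[:2]; print('grip',gr,gr@ex-rx+50,gr@ey)
E
```

```text
c tri [574.4 -64.7 114.3] topz [573.3 -65.8 118. ] sidez [573.7 -63.6 115. ]
b tri [562.3  -8.4 115.2] topz [561.3  -9.9 118. ] sidez [563.   -7.6 115. ]
a tri [550.  48. 116.] topz [549.3  47.  118. ] sidez [551.7  48.3 115. ]
d tri [ 526.  -446.7   52.5] topz [ 525.1 -446.6   56. ] sidez [ 525.5 -445.7   53. ]
rail [ -0.1 598.7] 22 [-2.  -3.  -2.1 -2.1 17.  -1.3 -2.1 -2.8 -1.1 -2.2 -2.3 -1.2 -2.1 -0.4
 -0.9 15.9 -0.3 -1.3 -1.9 -0.3 -1.4 -0.7 -0.3 -1.3] yaw 8.222569811806867
front [ -0.1 452. ] 24 [ 0.4 -0.7  0.6  0.1 -0.8  0.7 -0.2 -0.5  0.  -0.8  0.8  0.2 -0.7  0.8
 -0.2  0.1  0.5 -0.6  0.8  0.2 -0.9  0.9 -0.1 -0.7] yaw 8.283914292213144
dist rail-front 145.2185996803039
rail ex coord 592.5679995077588
c shx 15.418534885631743 ey -147.12527642180586
b shx 11.551183374323386 ey -90.06457099155817
a shx 7.823371319823082 ey -32.08552140624596
d shx -86.7460817530627 ey -517.0724478660402
-40 [(-328, 161, 122), (-299, 131, 162), (-282, 151, 103), (49, 119, 165), (86, 186, 127), (104, 142, 179), (112, 187, 134), (272, 116, 152), (280, 174, 143), (310, 139, 158), (316, 162, 137)]
0 [(-328, 154, 116), (-299, 133, 197), (-283, 158, 130), (50, 144, 186), (58, 161, 136), (103, 124, 157), (112, 182, 133)]
30 [(-328, 156, 134), (-302, 136, 162), (-285, 182, 139), (-72, 147, 154), (-69, 151, 146), (32, 145, 201), (39, 165, 122), (49, 111, 159), (59, 155, 147), (60, 147, 159), (84, 159, 145), (104, 131, 165), (113, 151, 90)]
grip [ 604.5 -216.4] 24.74557688731943 -300.6309973097417
```

Jar_d is the green jar with the blue lid at top px (430.5,221.5) and side px (456.5,210). It measures at world (525.5,-446.5) with its lid at about 53 mm, which fits the 58 mm height. The pink jars at top px (399,218) and (426,248) are excluded. The rail-to-front distance of 145 mm agrees with the text, and the yaw is 8.25°. I'll go above jar_d now.

```bash
cat >> h.py <<'E'
YAW=np.radians(8.25); EX=np.array([np.cos(YAW),np.sin(YAW)]); EY=np.array([-EX[1],EX[0]]); OX=592.6-50
def sh(x,s,z): return np.r_[EX*(OX+x)+EY*s,z]
def plan(pos,yawdeg,n,frm=None):
    o=bot.get_obs(); p,y=(o['tool_pos'],o['tcp_rot'][2]) if frm is None else (np.array(frm[0]),np.radians(frm[1]))
    dy=(np.radians(yawdeg)-y+np.pi)%(2*np.pi)-np.pi; d=(np.asarray(pos)-p)/n
    for i in range(n):
        t=y+dy*i/n; tx=np.array([np.cos(t),np.sin(t),0]); tz=np.array([-np.sin(t),np.cos(t),0])
        print([round(d@tx/1e3,4),round(-d[2]/1e3,4),round(d@tz/1e3,4),round(-np.degrees(dy)/n,2)])
def st():
    o=bot.get_obs(); p=o['tool_pos']; f=o['contact_force']
    print('t%.2f pos %s rpy %s sh x %.1f s %.1f z %.1f F ex %.1f ey %.1f z %.1f w %.1f'%(o['time'],p.round(1),np.degrees(o['tcp_rot']).round(1),p[:2]@EX-OX,p[:2]@EY,p[2]-62,f[:2]@EX,f[:2]@EY,f[2],o['grip_width']))
E
python3 -c "
from h import *
st(); plan([525.5,-446.5,140],-81.75,10)"
```

```text
t1.20 pos [ 134.4 -507.5  234.8] rpy [ -90.     0.  -165.2] sh x -482.4 s -521.5 z 172.8 F ex -0.3 ey -0.5 z -1.3 w 92.1
[np.float64(-0.0394), np.float64(0.0095), np.float64(0.0041), np.float64(-8.34)]
[np.float64(-0.0384), np.float64(0.0095), np.float64(0.0098), np.float64(-8.34)]
[np.float64(-0.0365), np.float64(0.0095), np.float64(0.0152), np.float64(-8.34)]
[np.float64(-0.0339), np.float64(0.0095), np.float64(0.0204), np.float64(-8.34)]
[np.float64(-0.0306), np.float64(0.0095), np.float64(0.0251), np.float64(-8.34)]
[np.float64(-0.0267), np.float64(0.0095), np.float64(0.0293), np.float64(-8.34)]
[np.float64(-0.0221), np.float64(0.0095), np.float64(0.0328), np.float64(-8.34)]
[np.float64(-0.0171), np.float64(0.0095), np.float64(0.0357), np.float64(-8.34)]
[np.float64(-0.0118), np.float64(0.0095), np.float64(0.0378), np.float64(-8.34)]
[np.float64(-0.0062), np.float64(0.0095), np.float64(0.0391), np.float64(-8.34)]
```

Request:
{"method": "arm_command", "body": {"deltas": [[-0.0394, 0.0095, 0.0041, -8.34], [-0.0384, 0.0095, 0.0098, -8.34], [-0.0365, 0.0095, 0.0152, -8.34], [-0.0339, 0.0095, 0.0204, -8.34], [-0.0306, 0.0095, 0.0251, -8.34]], "claw": 60}}

```text
time: 1.7
tool_pos: [331.5, -476.7, 186.9]
tcp_rot: [-1.571, -0.0, -2.149]
contact_force: [0.4, -1.6, 0.3]
grip_width: 70.5
```

Request:
{"method": "arm_command", "body": {"deltas": [[-0.0267, 0.0095, 0.0293, -8.34], [-0.0221, 0.0095, 0.0328, -8.34], [-0.0171, 0.0095, 0.0357, -8.34], [-0.0118, 0.0095, 0.0378, -8.34], [-0.0062, 0.0095, 0.0391, -8.34]]}}

```text
time: 2.2
tool_pos: [527.1, -446.1, 139.2]
tcp_rot: [-1.571, -0.0, -1.421]
contact_force: [0.1, -0.6, -0.7]
grip_width: 69.9
```

Request:
{"method": "arm_command", "body": {"deltas": [[0, 0, 0, 0], [0, 0, 0, 0]]}}

```text
time: 2.4
tool_pos: [525.9, -445.9, 138.7]
tcp_rot: [-1.572, 0.001, -1.427]
contact_force: [-0.2, 0.4, 0.2]
grip_width: 70.3
```

```bash
python3 -c "
from h import *
p=cap('side');q=cap('top');st(); plan([525.5,-446.5,39],-81.75,5)
a=p['img'][170:270,380:540,::-1];b=q['img'][180:260,380:480,::-1]
cv2.imwrite('pics/m4.png',np.hstack([cv2.resize(a,(480,300),interpolation=2),cv2.resize(b,(320,256),interpolation=2)[:, :] if 0 else cv2.copyMakeBorder(cv2.resize(b,(320,256),interpolation=2),0,44,0,0,0)]))"
```

```text
t2.50 pos [ 524.7 -447.   140. ] rpy [-90.   -0.  -81.9] sh x -87.4 s -517.6 z 78.0 F ex 0.1 ey 0.3 z 0.2 w 70.2
[np.float64(-0.0001), np.float64(0.0202), np.float64(0.0002), np.float64(-0.02)]
[np.float64(-0.0001), np.float64(0.0202), np.float64(0.0002), np.float64(-0.02)]
[np.float64(-0.0001), np.float64(0.0202), np.float64(0.0002), np.float64(-0.02)]
[np.float64(-0.0001), np.float64(0.0202), np.float64(0.0002), np.float64(-0.02)]
[np.float64(-0.0001), np.float64(0.0202), np.float64(0.0002), np.float64(-0.02)]
```

View pics/m4.png

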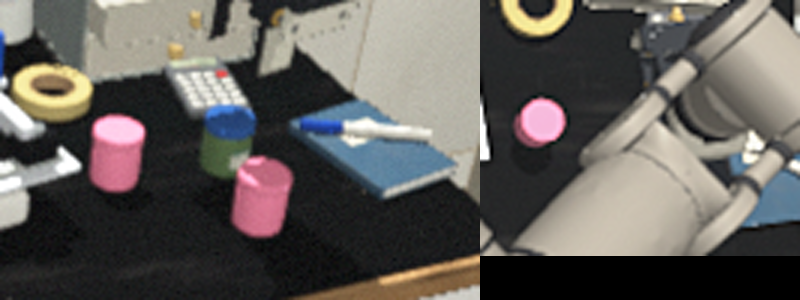

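The side crop shows the gripper hanging above the green, blue-lidded jar, with its shadow on the lid at (230,115). The pink jars stay clear of it. The top view is hidden by the arm, so I descend and grip.

Request:
{"method": "arm_command", "body": {"deltas": [[0, 0.025, 0, 0], [0, 0.025, 0, 0], [0, 0.025, 0, 0], [0, 0.018, 0, 0], [0, 0.008, 0, 0]]}}

```text
time: 3.0
tool_pos: [523.7, -446.8, 37.5]
tcp_rot: [-1.572, 0.002, -1.43]
contact_force: [-0.1, -0.8, 1.3]
grip_width: 70.4
```

Request:
{"method": "arm_command", "body": {"deltas": [[0, 0, 0, 0], [0, 0, 0, 0], [0, 0, 0, 0], [0, 0, 0, 0], [0, 0, 0, 0]], "claw": 255}}

```text
time: 3.5
tool_pos: [526.0, -447.3, 40.3]
tcp_rot: [-1.57, -0.002, -1.427]
contact_force: [-0.4, 0.7, 5.4]
grip_width: 47.2
```

```bash
python3 -c "
from h import *
st(); plan([525.5,-446.5,220],-81.75,4);plan(sh(20,-205,220),-81.75,6,([525.5,-446.5,220],-81.75))"
```

```text
t3.50 pos [ 526.  -447.3   40.3] rpy [-89.9  -0.1 -81.8] sh x -86.2 s -518.2 z -21.7 F ex -0.4 ey 0.7 z 5.4 w 47.2
[np.float64(-0.0002), np.float64(-0.0449), np.float64(-0.0001), np.float64(-0.01)]
[np.float64(-0.0002), np.float64(-0.0449), np.float64(-0.0001), np.float64(-0.01)]
[np.float64(-0.0002), np.float64(-0.0449), np.float64(-0.0001), np.float64(-0.01)]
[np.float64(-0.0002), np.float64(-0.0449), np.float64(-0.0001), np.float64(-0.01)]
[np.float64(-0.052), np.float64(-0.0), np.float64(0.0178), np.float64(-0.0)]
[np.float64(-0.052), np.float64(-0.0), np.float64(0.0178), np.float64(-0.0)]
[np.float64(-0.052), np.float64(-0.0), np.float64(0.0178), np.float64(-0.0)]
[np.float64(-0.052), np.float64(-0.0), np.float64(0.0178), np.float64(-0.0)]
[np.float64(-0.052), np.float64(-0.0), np.float64(0.0178), np.float64(-0.0)]
[np.float64(-0.052), np.float64(-0.0), np.float64(0.0178), np.float64(-0.0)]
```

Request:
{"method": "arm_command", "body": {"deltas": [[0, -0.03, 0, 0], [0, -0.045, 0, 0], [0, -0.045, 0, 0], [0, -0.04, 0, 0], [0, -0.02, 0, 0]]}}

```text
time: 4.0
tool_pos: [526.4, -447.2, 223.5]
tcp_rot: [-1.567, -0.005, -1.427]
contact_force: [-0.1, 0.2, -0.9]
grip_width: 47.2
```

Request:
{"method": "arm_command", "body": {"deltas": [[-0.02, 0, 0.007, 0], [-0.035, 0, 0.012, 0], [-0.04, 0, 0.013, 0], [-0.04, 0, 0.014, 0], [-0.04, 0, 0.014, 0]]}}

```text
time: 4.5
tool_pos: [559.8, -263.0, 218.6]
tcp_rot: [-1.571, 0.0, -1.428]
contact_force: [0.7, 1.1, -0.9]
grip_width: 47.8
```

Request:
{"method": "arm_command", "body": {"deltas": [[-0.04, 0, 0.014, 0], [-0.035, 0, 0.012, 0], [-0.03, 0, 0.01, 0], [-0.02, 0, 0.007, 0], [-0.012, 0, 0.004, 0]]}}

```text
time: 5.0
tool_pos: [586.9, -120.4, 218.7]
tcp_rot: [-1.571, 0.0, -1.425]
contact_force: [-0.2, -0.6, -0.5]
grip_width: 47.3
```

Request:
{"method": "arm_command", "body": {"deltas": [[0, 0, 0, 0], [0, 0, 0, 0]]}}

```text
time: 5.2
tool_pos: [586.7, -123.1, 218.6]
tcp_rot: [-1.571, -0.001, -1.427]
contact_force: [-0.6, -0.4, -0.6]
grip_width: 47.5
```

```bash
python3 -c "
from h import *
p=cap('side');st()
h=cv2.cvtColor(p['img'],cv2.COLOR_RGB2HSV); m=cv2.inRange(h,(103,130,90),(120,255,255))
k,_,s,c=cv2.connectedComponentsWithStats(m)
for i in range(1,k):
  if s[i,4]>25: print(s[i],c[i])
print(proj(p,sh(26,-300,157)),proj(p,sh(20,-205,75)), proj(p,sh(24,-270,110)))
cv2.imwrite('pics/s5.png',cv2.resize(p['img'][110:290,220:460,::-1],(800,600),interpolation=2))"
```

```text
t5.25 pos [ 586.6 -123.6  218.6] rpy [-90.   -0.  -81.8] sh x 20.2 s -206.5 z 156.6 F ex -0.8 ey -0.0 z -1.2 w 47.2
[ 52 121   8  18  47] [ 55.36170213 129.5106383 ]
[340 159  10  11  89] [344.53932584 164.07865169]
[371 176  11  21 174] [375.55747126 186.13793103]
[321 201  17  11 155] [328.98064516 205.94193548]
[314 206   6  12  57] [316.05263158 211.70175439]
[480 209  14   6  65] [486.41538462 211.4       ]
[375.819923   178.91086395] [346.87417171 212.00488028] [366.33440684 195.67489353]
```

View pics/s5.png

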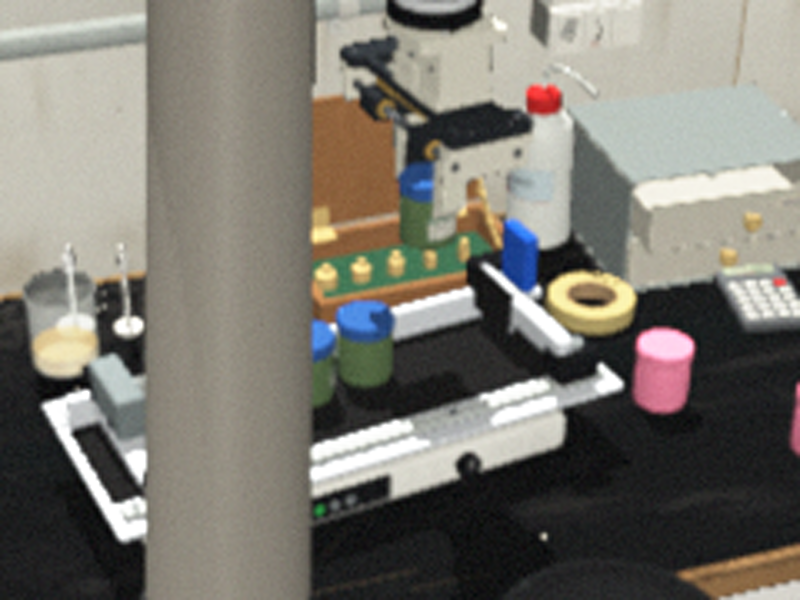

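Picture 5: the jar hangs level in the gripper at crop (425,205). Jar c is at (365,340) and the clamp face near (490,290), and the gap between them is clear. I lower it now.

Request:
{"method": "arm_command", "body": {"deltas": [[0, 0.03, 0, 0], [0, 0.035, 0, 0], [0, 0.03, 0, 0], [0, 0.014, 0, 0], [0, 0.004, 0, 0]]}}

```text
time: 5.75
tool_pos: [585.5, -123.6, 103.5]
tcp_rot: [-1.574, 0.001, -1.429]
contact_force: [0.8, 0.1, -0.6]
grip_width: 47.0
```

Request:
{"method": "arm_command", "body": {"deltas": [[0, 0.002, 0, 0], [0, 0, 0, 0], [0, 0, 0, 0]]}}

```text
time: 6.05
tool_pos: [587.4, -123.0, 104.9]
tcp_rot: [-1.569, -0.001, -1.428]
contact_force: [0.1, 0.6, -1.2]
grip_width: 47.1
```

Request:
{"method": "arm_command", "body": {"deltas": [[0, 0.002, 0, 0], [0, 0, 0, 0], [0, 0, 0, 0]]}}

```text
time: 6.35
tool_pos: [587.2, -122.6, 102.3]
tcp_rot: [-1.57, -0.001, -1.427]
contact_force: [0.8, -0.4, 1.7]
grip_width: 47.6
```

Request:
{"method": "arm_command", "body": {"deltas": [[0, 0.001, 0, 0], [0, 0, 0, 0], [0, 0, 0, 0]]}}

```text
time: 6.65
tool_pos: [587.2, -122.6, 102.2]
tcp_rot: [-1.569, -0.001, -1.427]
contact_force: [-3.1, 0.7, 9.1]
grip_width: 47.4
```

Request:
{"method": "arm_command", "body": {"deltas": [[0, 0, 0, 0], [0, 0, 0, 0], [0, 0, 0, 0]], "claw": 85}}

```text
time: 6.95
tool_pos: [586.7, -122.4, 100.5]
tcp_rot: [-1.571, 0.0, -1.427]
contact_force: [-0.4, 0.0, -1.0]
grip_width: 60.5
```

Request:
{"method": "arm_command", "body": {"deltas": [[0, -0.01, 0, 0], [0, -0.02, 0, 0], [0, -0.03, 0, 0], [0, -0.02, 0, 0], [0, 0, 0, 0]]}}

```text
time: 7.45
tool_pos: [588.5, -123.0, 184.6]
tcp_rot: [-1.565, -0.003, -1.427]
contact_force: [0.4, 0.2, 0.1]
grip_width: 61.0
```

Request:
{"method": "arm_command", "body": {"deltas": [[0, 0, -0.03, 0], [0, 0, -0.03, 0], [0, 0, -0.011, 0], [0, 0, 0, 0], [0, 0, 0, 0]], "claw": 255}}

```text
time: 7.95
tool_pos: [517.4, -132.8, 180.8]
tcp_rot: [-1.57, -0.0, -1.428]
contact_force: [0.9, 0.0, 0.0]
grip_width: 25.8
```

```bash
cat >> h.py <<'E'
def lids(p,z=118):
    h=cv2.cvtColor(p['img'],cv2.COLOR_RGB2HSV); m=cv2.inRange(h,(103,130,90),(120,255,255))
    k,_,s,c=cv2.connectedComponentsWithStats(m)
    for i in range(1,k):
        if s[i,4]>25:
            w=ray(p,c[i],z); print(s[i],c[i].round(1),'sh %.1f %.1f'%(w[:2]@EX-OX,w[:2]@EY))
E
python3 -c "
from h import *
p=cap('side');lids(p,115);p=cap('top');lids(p);st();plan(sh(-52,-206,62+20),-81.75,4)"
```

```text
[ 52 121   8  18  47] [ 55.4 129.5] sh 917.2 518.6
[372 189   9   8  51] [376.8 192.5] sh 19.0 -301.8
[339 195  16  12 152] [346.8 200.6] sh 18.8 -202.8
[321 201  17  11 159] [329.1 205.9] sh 16.3 -145.6
[480 209  14   6  65] [486.4 211.5] sh -198.5 -517.1
[321 197   9  13  86] [325.  202.8] sh 19.0 -138.8
[305 200  14  14 156] [311.7 206.5] sh 11.5 -90.5
[289 203  14  14 159] [295.6 209.5] sh 7.7 -32.4
[453 218  11   7  37] [458.3 221.3] sh -104.4 -596.6
t8.05 pos [ 517.6 -132.7  180.6] rpy [-90.   -0.  -81.8] sh x -49.4 s -205.5 z 118.6 F ex -0.2 ey 0.5 z 0.7 w 17.7
[np.float64(0.0001), np.float64(0.0246), np.float64(-0.0006), np.float64(-0.0)]
[np.float64(0.0001), np.float64(0.0246), np.float64(-0.0006), np.float64(-0.0)]
[np.float64(0.0001), np.float64(0.0246), np.float64(-0.0006), np.float64(-0.0)]
[np.float64(0.0001), np.float64(0.0246), np.float64(-0.0006), np.float64(-0.0)]
```

Jar d stands at shaker x 19, s -203. I go down in front of it with the fingers shut and push it to the rail.

Request:
{"method": "arm_command", "body": {"deltas": [[0, 0.03, 0, 0], [0, 0.03, 0, 0], [0, 0.026, 0, 0], [0, 0.012, 0, 0], [0, 0, 0, 0]]}}

```text
time: 8.55
tool_pos: [516.1, -132.2, 81.1]
tcp_rot: [-1.574, 0.002, -1.427]
contact_force: [0.4, 0.5, -0.4]
grip_width: 0.2
```

Request:
{"method": "arm_command", "body": {"deltas": [[0, 0, 0.01, 0], [0, 0, 0.01, 0], [0, 0, 0.005, 0], [0, 0, 0.003, 0], [0, 0, 0, 0]]}}

```text
time: 9.05
tool_pos: [544.8, -128.6, 83.1]
tcp_rot: [-1.57, -0.001, -1.427]
contact_force: [0.2, -0.2, -0.5]
grip_width: -0.0
```

```bash
python3 -c "
from h import *
st()"
```

```text
t9.05 pos [ 544.8 -128.6   83.1] rpy [-90.   -0.  -81.7] sh x -21.9 s -205.4 z 21.1 F ex 0.2 ey -0.2 z -0.5 w -0.0
```

Request:
{"method": "arm_command", "body": {"deltas": [[0, 0, 0.002, 0], [0, 0, 0.002, 0], [0, 0, 0.001, 0], [0, 0, 0.001, 0], [0, 0, 0, 0]]}}

```text
time: 9.55
tool_pos: [550.2, -127.8, 82.7]
tcp_rot: [-1.571, -0.0, -1.427]
contact_force: [-0.0, 0.6, 0.4]
grip_width: 0.4
```

```bash
python3 -c "
from h import *
st();lids(cap('side'),115);st()"
```

```text
t9.55 pos [ 550.2 -127.8   82.7] rpy [-90.   -0.  -81.8] sh x -16.4 s -205.4 z 20.7 F ex 0.0 ey 0.6 z 0.4 w 0.4
[ 52 121   8  18  46] [ 55.4 129.6] sh 916.3 518.6
[372 177  10  19 144] [376.1 185.9] sh 51.5 -319.4
[338 198   9   8  33] [341.2 201.9] sh 19.5 -185.6
[321 201  17  11 158] [329.1 206. ] sh 16.2 -145.5
[316 207   4  10  32] [317.2 211.7] sh 4.9 -103.6
[480 209  14   6  66] [486.4 211.4] sh -198.3 -517.2
t9.60 pos [ 550.2 -127.8   82.7] rpy [-90.   -0.  -81.8] sh x -16.4 s -205.4 z 20.7 F ex -0.1 ey -0.2 z -0.9 w 0.2
```

Request:
{"method": "arm_command", "body": {"deltas": [[0, 0, 0.002, 0], [0, 0, 0.001, 0], [0, 0, 0, 0]]}}

```text
time: 9.9
tool_pos: [553.0, -127.3, 82.7]
tcp_rot: [-1.571, -0.0, -1.427]
contact_force: [-1.4, 0.1, 0.7]
grip_width: 0.3
```

Request:
{"method": "arm_command", "body": {"deltas": [[0, 0, 0.002, 0], [0, 0, 0.001, 0], [0, 0, 0, 0]]}}

```text
time: 10.2
tool_pos: [555.5, -126.9, 82.7]
tcp_rot: [-1.572, 0.0, -1.427]
contact_force: [-4.9, -0.9, 3.4]
grip_width: 0.8
```

```bash
python3 -c "
from h import *
st();p=cap('side');lids(p,115)
print(proj(p,sh(20,-205,120)))
cv2.imwrite('pics/s6.png',cv2.resize(p['img'][150:260,280:420,::-1],(760,597),interpolation=2))"
```

```text
t10.20 pos [ 555.5 -126.9   82.7] rpy [-90.1   0.  -81.8] sh x -11.1 s -205.3 z 20.7 F ex -5.0 ey -0.2 z 3.4 w 0.8
[ 52 121   8  18  46] [ 55.4 129.6] sh 916.3 518.6
[371 176  11  19 152] [375.7 185.4] sh 55.0 -319.9
[337 197   8   7  27] [339.9 200.5] sh 27.9 -185.6
[321 201  17  12 160] [329.2 206. ] sh 15.9 -145.9
[316 207   4  10  32] [317.2 211.7] sh 4.9 -103.6
[480 209  14   6  66] [486.2 211.4] sh -198.0 -516.8
[347.27477153 198.72268322]
```

View pics/s6.png

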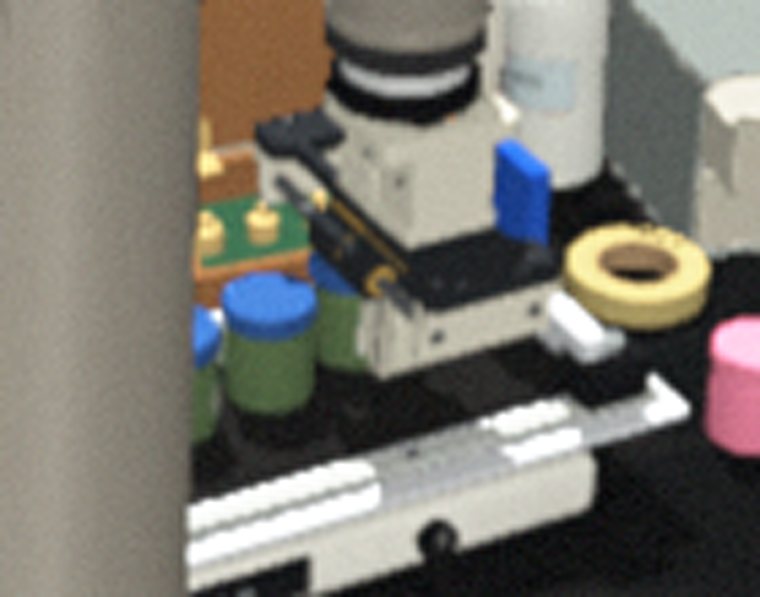

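Jar d is upright at crop (340,315), behind the gripper, and the force is starting to rise. I push 1 mm more to confirm the rail.

Request:
{"method": "arm_command", "body": {"deltas": [[0, 0, 0.001, 0], [0, 0, 0, 0], [0, 0, 0, 0]]}}

```text
time: 10.55
tool_pos: [556.0, -126.8, 82.6]
tcp_rot: [-1.573, 0.001, -1.427]
contact_force: [-6.5, -0.8, 3.8]
grip_width: 0.3
```

Request:
{"method": "arm_command", "body": {"deltas": [[0, 0, 0.001, 0], [0, 0, 0, 0], [0, 0, 0, 0]]}}

```text
time: 10.85
tool_pos: [556.1, -126.6, 82.6]
tcp_rot: [-1.575, 0.001, -1.427]
contact_force: [-10.4, -1.7, 6.4]
grip_width: 0.4
```

```bash
python3 -c "
from h import *
st()"
```

```text
t10.85 pos [ 556.1 -126.6   82.6] rpy [-90.3   0.1 -81.8] sh x -10.4 s -205.1 z 20.6 F ex -10.5 ey -0.2 z 6.4 w 0.4
```

Request:
{"method": "arm_command", "body": {"deltas": [[0, 0, -0.016, 0], [0, 0, -0.02, 0], [-0.028, 0, 0, 0], [-0.03, 0, 0, 0], [0, 0, 0, 0]]}}

```text
time: 11.35
tool_pos: [513.7, -71.7, 82.8]
tcp_rot: [-1.571, 0.001, -1.425]
contact_force: [0.1, -0.9, 1.1]
grip_width: 0.6
```

Request:
{"method": "arm_command", "body": {"deltas": [[0, 0, 0.01, 0], [0, 0, 0.006, 0], [0, 0, 0.004, 0], [0, 0, 0.004, 0], [0, 0, 0.003, 0]]}}

```text
time: 11.85
tool_pos: [541.3, -70.9, 82.5]
tcp_rot: [-1.571, -0.0, -1.428]
contact_force: [-0.8, 0.5, -0.6]
grip_width: 0.4
```

Request:
{"method": "arm_command", "body": {"deltas": [[0, 0, 0.003, 0], [0, 0, 0.003, 0], [0, 0, 0.002, 0], [0, 0, 0.001, 0], [0, 0, 0, 0]]}}

```text
time: 12.35
tool_pos: [547.7, -69.2, 82.4]
tcp_rot: [-1.576, 0.001, -1.427]
contact_force: [-8.5, -1.0, 4.2]
grip_width: 0.8
```

```bash
python3 -c "
from h import *
st()"
```

```text
t12.35 pos [547.7 -69.2  82.4] rpy [-90.3   0.1 -81.8] sh x -10.5 s -147.0 z 20.4 F ex -8.6 ey 0.2 z 4.2 w 0.8
```

Jar c is at the rail: the TCP is at x = -10.5 with 8.6 N. The same for b and a.

Request:
{"method": "arm_command", "body": {"deltas": [[0, 0, -0.016, 0], [0, 0, -0.02, 0], [-0.027, 0, 0, 0], [-0.03, 0, 0, 0], [0, 0, 0, 0]]}}

```text
time: 12.85
tool_pos: [505.4, -15.5, 82.8]
tcp_rot: [-1.571, 0.001, -1.425]
contact_force: [-0.2, 0.0, 0.0]
grip_width: 0.4
```

Request:
{"method": "arm_command", "body": {"deltas": [[0, 0, 0.01, 0], [0, 0, 0.005, 0], [0, 0, 0.004, 0], [0, 0, 0.004, 0], [0, 0, 0.004, 0]]}}

```text
time: 13.35
tool_pos: [533.0, -14.5, 82.5]
tcp_rot: [-1.571, -0.0, -1.428]
contact_force: [-0.4, 0.3, -0.1]
grip_width: 0.3
```

Request:
{"method": "arm_command", "body": {"deltas": [[0, 0, 0.003, 0], [0, 0, 0.003, 0], [0, 0, 0.002, 0], [0, 0, 0.001, 0], [0, 0, 0, 0]]}}

```text
time: 13.85
tool_pos: [539.5, -12.8, 82.4]
tcp_rot: [-1.576, 0.001, -1.427]
contact_force: [-8.0, -0.6, 5.7]
grip_width: 0.3
```

```bash
python3 -c "
from h import *
st()"
```

```text
t13.85 pos [539.5 -12.8  82.4] rpy [-90.3   0.  -81.8] sh x -10.6 s -90.1 z 20.4 F ex -8.0 ey 0.6 z 5.7 w 0.3
```

Request:
{"method": "arm_command", "body": {"deltas": [[0, 0, -0.016, 0], [0, 0, -0.02, 0], [-0.028, 0, 0, 0], [-0.03, 0, 0, 0], [0, 0, 0, 0]]}}

```text
time: 14.35
tool_pos: [497.2, 41.8, 82.8]
tcp_rot: [-1.571, 0.001, -1.425]
contact_force: [0.6, -0.1, -0.7]
grip_width: 0.1
```

Request:
{"method": "arm_command", "body": {"deltas": [[0, 0, 0.01, 0], [0, 0, 0.005, 0], [0, 0, 0.004, 0], [0, 0, 0.004, 0], [0, 0, 0.004, 0]]}}

```text
time: 14.85
tool_pos: [524.8, 42.8, 82.5]
tcp_rot: [-1.571, -0.0, -1.428]
contact_force: [0.2, 0.0, 0.3]
grip_width: 0.6
```

Request:
{"method": "arm_command", "body": {"deltas": [[0, 0, 0.003, 0], [0, 0, 0.003, 0], [0, 0, 0.002, 0], [0, 0, 0.001, 0], [0, 0, 0, 0]]}}

```text
time: 15.35
tool_pos: [531.2, 44.5, 82.4]
tcp_rot: [-1.576, 0.0, -1.427]
contact_force: [-7.6, -1.6, 4.2]
grip_width: 0.2
```

```bash
python3 -c "
from h import *
st()"
```

```text
t15.35 pos [531.2  44.5  82.4] rpy [-90.3   0.  -81.8] sh x -10.5 s -32.1 z 20.4 F ex -7.7 ey -0.5 z 4.2 w 0.2
```

All four jars are at the rail. I retreat, rise and turn the jaws to lie along the row.

Request:
{"method": "arm_command", "body": {"deltas": [[0, 0, -0.016, 0], [0, 0, -0.02, 0], [0, -0.02, 0, 0], [0, -0.05, 0, 0], [0, -0.05, 0, 0]], "claw": 115}}

```text
time: 15.85
tool_pos: [497.2, 39.5, 203.7]
tcp_rot: [-1.572, 0.0, -1.427]
contact_force: [1.7, -0.6, -0.4]
grip_width: 36.1
```

```bash
python3 -c "
from h import *
st();plan(sh(-80,-230,205),-171.75,11)"
```

```text
t15.85 pos [497.2  39.5 203.7] rpy [-90.1   0.  -81.8] sh x -44.8 s -32.3 z 141.7 F ex 1.6 ey -0.9 z -0.4 w 36.1
[np.float64(0.018), np.float64(-0.0001), np.float64(-0.0032), np.float64(8.18)]
[np.float64(0.0182), np.float64(-0.0001), np.float64(-0.0006), np.float64(8.18)]
[np.float64(0.0181), np.float64(-0.0001), np.float64(0.002), np.float64(8.18)]
[np.float64(0.0177), np.float64(-0.0001), np.float64(0.0046), np.float64(8.18)]
[np.float64(0.0168), np.float64(-0.0001), np.float64(0.007), np.float64(8.18)]
[np.float64(0.0157), np.float64(-0.0001), np.float64(0.0094), np.float64(8.18)]
[np.float64(0.0142), np.float64(-0.0001), np.float64(0.0115), np.float64(8.18)]
[np.float64(0.0124), np.float64(-0.0001), np.float64(0.0134), np.float64(8.18)]
[np.float64(0.0104), np.float64(-0.0001), np.float64(0.015), np.float64(8.18)]
[np.float64(0.0081), np.float64(-0.0001), np.float64(0.0163), np.float64(8.18)]
[np.float64(0.0057), np.float64(-0.0001), np.float64(0.0173), np.float64(8.18)]
```

Request:
{"method": "arm_command", "body": {"deltas": [[0.018, 0, -0.0032, 8.18], [0.0182, 0, -0.0006, 8.18], [0.0181, 0, 0.002, 8.18], [0.0177, 0, 0.0046, 8.18], [0.0168, 0, 0.007, 8.18]]}}

```text
time: 16.35
tool_pos: [495.1, -52.4, 202.9]
tcp_rot: [-1.57, 0.0, -2.147]
contact_force: [-0.6, -0.1, 0.3]
grip_width: 50.6
```

Request:
{"method": "arm_command", "body": {"deltas": [[0.0157, 0, 0.0094, 8.18], [0.0142, 0, 0.0115, 8.18], [0.0124, 0, 0.0134, 8.18], [0.0104, 0, 0.015, 8.18], [0.0081, 0, 0.0163, 8.18]]}}

```text
time: 16.85
tool_pos: [492.1, -143.8, 202.8]
tcp_rot: [-1.57, 0.001, -2.861]
contact_force: [-0.4, -0.7, -0.7]
grip_width: 50.5
```

Request:
{"method": "arm_command", "body": {"deltas": [[0.0057, 0, 0.0173, 8.18], [0, 0, 0, 0], [0, 0, 0, 0]]}}

```text
time: 17.15
tool_pos: [491.3, -161.1, 202.7]
tcp_rot: [-1.571, 0.0, -2.996]
contact_force: [0.6, -0.0, -0.3]
grip_width: 50.5
```

```bash
python3 -c "
from h import *
p=cap('side');lids(p,115);q=cap('top');lids(q);st()
for r,z in ((p,137),(q,150)):
  print(z);lids(r,z)
a=cv2.resize(p['img'][150:270,230:410,::-1],(540,360),interpolation=2);b=cv2.resize(q['img'][160:260,250:390,::-1],(400,286),interpolation=2)
cv2.imwrite('pics/m7.png',np.vstack([a,cv2.copyMakeBorder(b,0,0,0,140,0)[:240]]))"
```

```text
[ 52 121   8  18  46] [ 55.4 129.6] sh 916.3 518.6
[371 175  11  22 178] [375.6 185.9] sh 52.3 -318.0
[338 193  16  13 159] [345.5 199.2] sh 27.2 -203.2
[321 199  15  12 153] [327.7 204.3] sh 25.2 -145.9
[480 209  14   6  65] [486.4 211.4] sh -198.1 -517.1
[336 193  10  12  67] [340.3 197.9] sh 29.9 -195.4
[320 195  15  13 144] [327. 201.] sh 24.5 -146.6
[304 197  15  13 146] [311.1 203. ] sh 24.3 -89.8
[288 199  15  13 142] [295.3 204.9] sh 24.3 -33.0
[453 218  11   7  37] [458.3 221.3] sh -104.4 -596.6
t17.25 pos [ 491.3 -160.5  202.7] rpy [ -90.     0.  -171.6] sh x -79.4 s -229.3 z 140.7 F ex 0.2 ey 1.1 z -0.3 w 50.5
137
[ 52 121   8  18  46] [ 55.4 129.6] sh 860.0 514.7
[371 175  11  22 178] [375.6 185.9] sh 21.1 -297.6
[338 193  16  13 159] [345.5 199.2] sh -3.3 -186.1
[321 199  15  12 153] [327.7 204.3] sh -5.2 -130.5
[480 209  14   6  65] [486.4 211.4] sh -222.1 -490.9
150
[336 193  10  12  67] [340.3 197.9] sh 24.1 -192.8
[320 195  15  13 144] [327. 201.] sh 18.8 -145.1
[304 197  15  13 146] [311.1 203. ] sh 18.6 -89.5
[288 199  15  13 142] [295.3 204.9] sh 18.5 -34.0
[453 218  11   7  37] [458.3 221.3] sh -107.3 -585.2
```

View pics/m7.png

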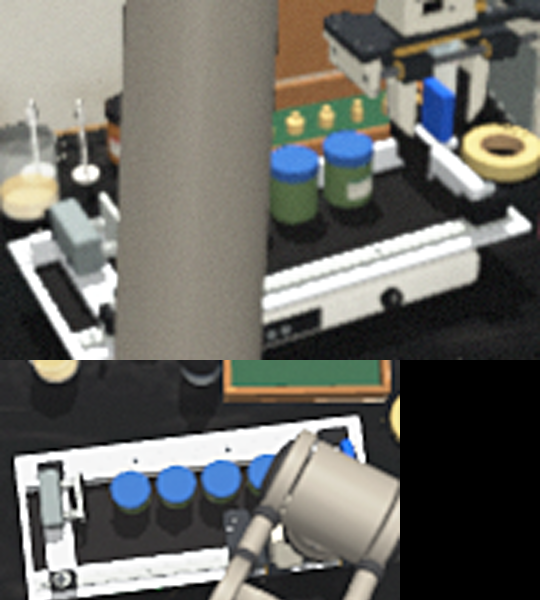

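Picture 7: all four jars stand in line at the back rail, with lid x between 24.3 and 24.5 in the top view, and the blue grip is clear. Next I go above the grip and take hold of it.

Request:
{"method": "arm_command", "body": {"deltas": [[-0.03, 0, 0.018, 0], [-0.03, 0, 0.018, 0], [-0.025, 0, 0.018, 0], [-0.02, 0, 0.016, 0], [0, 0, 0, 0]]}}

```text
time: 17.75
tool_pos: [607.2, -215.6, 201.8]
tcp_rot: [-1.57, 0.001, -2.995]
contact_force: [-0.3, -0.2, -0.6]
grip_width: 50.4
```

Request:
{"method": "arm_command", "body": {"deltas": [[0, 0.02, 0, 0], [0, 0.025, 0, 0], [0, 0.018, 0, 0], [0, 0.009, 0, 0], [0, 0, 0, 0]]}}

```text
time: 18.25
tool_pos: [604.4, -214.3, 129.7]
tcp_rot: [-1.572, -0.002, -2.996]
contact_force: [-0.0, -0.8, 0.3]
grip_width: 50.0
```

```bash
python3 -c "
from h import *
st()"
```

```text
t18.25 pos [ 604.4 -214.3  129.7] rpy [-9.010e+01 -1.000e-01 -1.717e+02] sh x 24.8 s -298.8 z 67.7 F ex -0.1 ey -0.8 z 0.3 w 50.0
```

Request:
{"method": "arm_command", "body": {"deltas": [[0, 0, 0, 0], [0, 0, 0, 0], [0, 0, 0, 0], [0, 0, 0, 0]], "claw": 255}}

```text
time: 18.65
tool_pos: [605.5, -215.5, 131.4]
tcp_rot: [-1.57, 0.001, -2.998]
contact_force: [-0.5, 0.6, -0.5]
grip_width: 22.9
```

```bash
python3 -c "
from h import *
st()"
```

```text
t18.65 pos [ 605.5 -215.5  131.4] rpy [-9.000e+01  1.000e-01 -1.718e+02] sh x 25.7 s -300.1 z 69.4 F ex -0.4 ey 0.7 z -0.5 w 22.9
```

Request:
{"method": "arm_command", "body": {"deltas": [[0, 0, 0, 0], [0, 0, 0, 0], [0, 0, 0, 0]]}}

```text
time: 18.95
tool_pos: [605.7, -217.4, 131.3]
tcp_rot: [-1.567, 0.001, -2.998]
contact_force: [1.6, -6.6, 0.7]
grip_width: 13.8
```

```bash
python3 -c "
from h import *
st()"
```

```text
t18.95 pos [ 605.7 -217.4  131.3] rpy [-8.980e+01  1.000e-01 -1.718e+02] sh x 25.7 s -302.0 z 69.3 F ex 0.6 ey -6.8 z 0.7 w 13.8
```

The grip is held: 13.8 mm wide, at s = -302, so the push face is at about -272. I push fast over the free stretch, then gently.

Request:
{"method": "arm_command", "body": {"deltas": [[0, 0, -0.005, 0], [0, 0, -0.009, 0], [0, 0, -0.01, 0], [0, 0, -0.01, 0], [0, 0, -0.005, 0]]}}

```text
time: 19.45
tool_pos: [600.2, -178.9, 131.3]
tcp_rot: [-1.566, 0.002, -2.998]
contact_force: [1.8, -10.9, -1.5]
grip_width: 14.1
```

```bash
python3 -c "
from h import *
st()"
```

```text
t19.45 pos [ 600.2 -178.9  131.3] rpy [-8.970e+01  1.000e-01 -1.718e+02] sh x 25.7 s -263.2 z 69.3 F ex 0.2 ey -11.1 z -1.5 w 14.1
```

Request:
{"method": "arm_command", "body": {"deltas": [[0, 0, -0.003, 0], [0, 0, -0.003, 0], [0, 0, -0.003, 0], [0, 0, -0.003, 0], [0, 0, -0.003, 0]]}}

```text
time: 19.95
tool_pos: [598.1, -164.8, 131.3]
tcp_rot: [-1.566, 0.002, -2.999]
contact_force: [1.7, -11.2, -0.7]
grip_width: 13.9
```

Request:
{"method": "arm_command", "body": {"deltas": [[0, 0, -0.003, 0], [0, 0, -0.003, 0], [0, 0, -0.003, 0], [0, 0, -0.003, 0], [0, 0, -0.003, 0]]}}

```text
time: 20.45
tool_pos: [596.0, -150.1, 131.3]
tcp_rot: [-1.566, 0.002, -2.999]
contact_force: [1.4, -11.6, 0.0]
grip_width: 13.8
```

```bash
python3 -c "
from h import *
lids(cap('side'),115);lids(cap('top'));st()"
```

```text
[ 52 121   8  18  47] [ 55.3 129.4] sh 917.9 518.6
[350 183  10  20  89] [356.4 193.8] sh 38.5 -245.1
[317 195  30  17 319] [331.2 203.2] sh 26.0 -157.3
[480 209  14   6  65] [486.4 211.4] sh -198.2 -517.3
[288 196  38  16 374] [306.6 203.4] sh 24.8 -73.7
[453 218  11   7  37] [458.3 221.3] sh -104.4 -596.6
t20.55 pos [ 595.9 -149.5  131.3] rpy [-8.980e+01  1.000e-01 -1.718e+02] sh x 25.7 s -233.5 z 69.3 F ex -1.1 ey -8.4 z 0.5 w 13.8
```

Request:
{"method": "arm_command", "body": {"deltas": [[0, 0, -0.003, 0], [0, 0, -0.003, 0], [0, 0, -0.003, 0], [0, 0, -0.003, 0], [0, 0, 0, 0]]}}

```text
time: 21.05
tool_pos: [594.2, -137.8, 131.3]
tcp_rot: [-1.566, 0.001, -2.998]
contact_force: [1.8, -10.1, -0.2]
grip_width: 14.1
```

```bash
python3 -c "
from h import *
p=cap('side');lids(p,115);q=cap('top');lids(q);st()
a=cv2.resize(p['img'][170:250,260:400,::-1],(560,320),interpolation=2);b=cv2.resize(q['img'][165:245,250:390,::-1],(490,280),interpolation=2)
cv2.imwrite('pics/m8.png',np.vstack([a,cv2.copyMakeBorder(b,0,0,0,70,0)]))"
```

```text
[ 52 121   8  18  47] [ 55.4 129.5] sh 917.2 518.6
[346 184  10  20  86] [352.4 194.9] sh 38.4 -232.0
[316 196  27  17 285] [328.5 204.1] sh 25.3 -148.4
[480 209  14   6  66] [486.4 211.4] sh -198.3 -517.2
[286 196  37  16 371] [303.5 203.7] sh 25.1 -62.5
[453 218  11   7  37] [458.3 221.3] sh -104.4 -596.6
t21.15 pos [ 594.2 -137.8  131.3] rpy [-8.980e+01  1.000e-01 -1.718e+02] sh x 25.7 s -221.6 z 69.3 F ex -0.7 ey -10.0 z 0.4 w 14.0
```

View pics/m8.png

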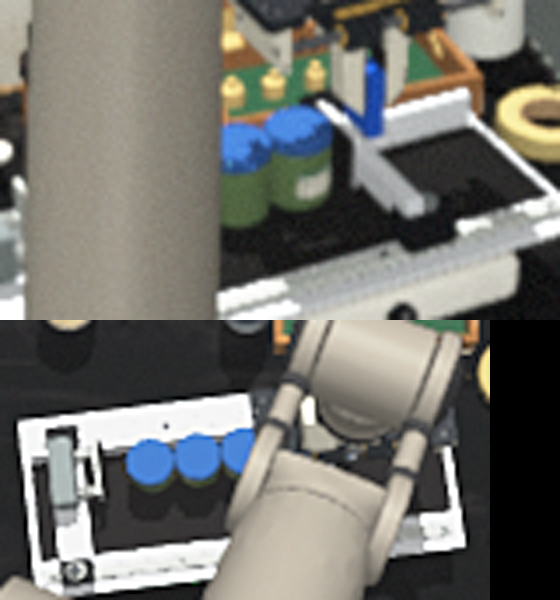

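Picture 8: all four jars touch in a straight row at the rail, and the bar is on jar d. The gap from jar a to the plate is about 25 mm (top crop 102 to 127). I continue with force readings.

Request:
{"method": "arm_command", "body": {"deltas": [[0, 0, -0.003, 0], [0, 0, -0.003, 0], [0, 0, -0.003, 0], [0, 0, -0.003, 0], [0, 0, -0.003, 0]]}}

```text
time: 21.65
tool_pos: [592.1, -123.5, 131.3]
tcp_rot: [-1.566, 0.002, -2.999]
contact_force: [1.5, -11.4, -0.5]
grip_width: 13.5
```

Request:
{"method": "arm_command", "body": {"deltas": [[0, 0, -0.001, 0], [0, 0, -0.001, 0]]}}

```text
time: 21.85
tool_pos: [591.8, -121.4, 131.3]
tcp_rot: [-1.566, 0.001, -2.998]
contact_force: [1.3, -11.7, 0.1]
grip_width: 13.7
```

Request:
{"method": "arm_command", "body": {"deltas": [[0, 0, -0.001, 0], [0, 0, -0.001, 0]]}}

```text
time: 22.05
tool_pos: [591.5, -119.5, 131.3]
tcp_rot: [-1.566, 0.001, -2.999]
contact_force: [0.9, -10.7, -0.6]
grip_width: 13.7
```

```bash
python3 -c "
from h import *
q=cap('top');lids(q);st()
g=cv2.cvtColor(q['img'],cv2.COLOR_RGB2GRAY).astype(np.float32)
for x in (5,15,25,35,45):
  print(x,[int(cv2.getRectSubPix(g,(1,1),tuple(map(float,proj(q,sh(x,s,112)))))[0,0]) for s in range(0,64,2)])"
```

```text
[281 197  36  16 365] [297.9 204.4] sh 25.1 -42.6
[453 218  11   7  38] [458.3 221.3] sh -104.4 -596.4
t22.10 pos [ 591.5 -119.3  131.3] rpy [-8.970e+01  1.000e-01 -1.718e+02] sh x 25.7 s -203.0 z 69.3 F ex -0.7 ey -11.0 z 0.0 w 14.0
5 [113, 109, 102, 93, 82, 70, 56, 46, 45, 46, 49, 41, 29, 52, 91, 187, 248, 250, 242, 229, 226, 217, 198, 188, 203, 204, 184, 160, 135, 156, 184, 184]
15 [126, 126, 127, 127, 128, 127, 124, 109, 91, 72, 54, 40, 28, 17, 101, 232, 244, 228, 105, 19, 21, 57, 125, 189, 250, 248, 231, 163, 129, 163, 180, 182]
25 [126, 126, 126, 126, 126, 127, 129, 132, 125, 111, 80, 43, 29, 38, 132, 199, 224, 199, 142, 73, 10, 30, 75, 191, 255, 255, 216, 158, 157, 166, 179, 187]
35 [125, 125, 125, 125, 125, 126, 128, 128, 112, 86, 48, 27, 22, 46, 81, 169, 243, 233, 187, 76, 31, 40, 81, 135, 149, 156, 123, 110, 136, 161, 185, 188]
45 [122, 127, 125, 123, 125, 140, 172, 195, 211, 209, 202, 165, 118, 49, 71, 186, 230, 241, 227, 212, 223, 233, 241, 243, 240, 209, 167, 146, 130, 162, 184, 185]
```

Request:
{"method": "arm_command", "body": {"deltas": [[0, 0, -0.001, 0], [0, 0, -0.001, 0]]}}

```text
time: 22.3
tool_pos: [591.3, -117.5, 131.3]
tcp_rot: [-1.566, 0.001, -2.998]
contact_force: [0.1, -12.0, -0.8]
grip_width: 14.0
```

Request:
{"method": "arm_command", "body": {"deltas": [[0, 0, -0.001, 0], [0, 0, 0, 0]]}}

```text
time: 22.5
tool_pos: [591.1, -116.4, 131.3]
tcp_rot: [-1.566, 0.001, -2.998]
contact_force: [0.6, -11.0, -0.6]
grip_width: 13.9
```

Request:
{"method": "arm_command", "body": {"deltas": [[0, 0, -0.001, 0], [0, 0, 0, 0]]}}

```text
time: 22.7
tool_pos: [590.9, -115.4, 131.3]
tcp_rot: [-1.566, 0.001, -2.998]
contact_force: [0.7, -11.7, -0.5]
grip_width: 13.8
```

Request:
{"method": "arm_command", "body": {"deltas": [[0, 0, -0.001, 0], [0, 0, 0, 0]]}}

```text
time: 22.9
tool_pos: [590.8, -114.4, 131.3]
tcp_rot: [-1.566, 0.001, -2.998]
contact_force: [1.1, -10.8, -0.6]
grip_width: 13.7
```

Request:
{"method": "arm_command", "body": {"deltas": [[0, 0, -0.001, 0], [0, 0, 0, 0]]}}

```text
time: 23.1
tool_pos: [590.7, -113.4, 131.3]
tcp_rot: [-1.566, 0.001, -2.998]
contact_force: [0.9, -11.2, -0.4]
grip_width: 14.0
```

Request:
{"method": "arm_command", "body": {"deltas": [[0, 0, -0.001, 0], [0, 0, 0, 0]]}}

```text
time: 23.3
tool_pos: [590.6, -113.0, 131.3]
tcp_rot: [-1.565, 0.001, -2.998]
contact_force: [0.9, -12.5, -1.0]
grip_width: 14.0
```

Request:
{"method": "arm_command", "body": {"deltas": [[0, 0, -0.001, 0], [0, 0, 0, 0]]}}

```text
time: 23.5
tool_pos: [590.5, -112.6, 131.3]
tcp_rot: [-1.564, 0.002, -2.999]
contact_force: [1.2, -14.9, -0.9]
grip_width: 13.8
```

Request:
{"method": "arm_command", "body": {"deltas": [[0, 0, -0.001, 0], [0, 0, 0, 0]]}}

```text
time: 23.7
tool_pos: [590.4, -111.8, 131.3]
tcp_rot: [-1.564, 0.002, -2.999]
contact_force: [1.1, -14.8, -2.2]
grip_width: 13.8
```

Request:
{"method": "arm_command", "body": {"deltas": [[0, 0, -0.001, 0], [0, 0, 0, 0]]}}

```text
time: 23.9
tool_pos: [590.3, -110.9, 131.3]
tcp_rot: [-1.564, 0.002, -2.999]
contact_force: [2.1, -16.4, -2.1]
grip_width: 14.0
```

The force rose by about 4 to 5 N as the TCP passed y = -113 to -112.6, so the plate is giving. I push 3 mm more.

Request:
{"method": "arm_command", "body": {"deltas": [[0, 0, -0.001, 0], [0, 0, 0, 0]]}}

```text
time: 24.1
tool_pos: [590.2, -110.0, 131.3]
tcp_rot: [-1.564, 0.002, -2.999]
contact_force: [2.2, -16.2, -1.6]
grip_width: 13.9
```

Request:
{"method": "arm_command", "body": {"deltas": [[0, 0, -0.001, 0], [0, 0, 0, 0]]}}

```text
time: 24.3
tool_pos: [590.1, -109.1, 131.3]
tcp_rot: [-1.564, 0.002, -2.999]
contact_force: [1.4, -16.3, -0.9]
grip_width: 14.1
```

Request:
{"method": "arm_command", "body": {"deltas": [[0, 0, -0.001, 0], [0, 0, 0, 0], [0, 0, 0, 0]]}}

```text
time: 24.6
tool_pos: [589.9, -108.2, 131.3]
tcp_rot: [-1.564, 0.002, -2.999]
contact_force: [1.6, -17.2, -2.7]
grip_width: 13.9
```

```bash
python3 -c "
from h import *
q=cap('top');lids(q);st()
g=cv2.cvtColor(q['img'],cv2.COLOR_RGB2GRAY).astype(np.float32)
for x in (15,25,35):
  print(x,[int(cv2.getRectSubPix(g,(1,1),tuple(map(float,proj(q,sh(x,s,112)))))[0,0]) for s in range(0,64,2)])"
```

```text
[278 197  36  16 358] [294.5 204.8] sh 25.2 -30.4
[453 218  11   7  37] [458.3 221.3] sh -104.4 -596.6
t24.65 pos [ 589.9 -108.2  131.3] rpy [-8.960e+01  1.000e-01 -1.718e+02] sh x 25.7 s -191.7 z 69.3 F ex -0.9 ey -17.0 z -1.3 w 13.7
15 [127, 126, 126, 126, 126, 126, 127, 127, 127, 128, 129, 128, 118, 98, 68, 35, 124, 225, 232, 210, 121, 92, 122, 182, 250, 248, 232, 162, 129, 164, 180, 182]
25 [126, 125, 125, 125, 126, 126, 125, 125, 125, 125, 126, 126, 128, 126, 107, 93, 89, 144, 232, 237, 220, 107, 54, 184, 255, 255, 215, 157, 157, 167, 180, 188]
35 [127, 126, 126, 126, 125, 125, 125, 126, 126, 127, 127, 128, 131, 116, 96, 58, 43, 159, 232, 228, 164, 50, 67, 131, 147, 156, 122, 109, 136, 162, 185, 188]
```

The top view shows the plate edge moved about 4 mm, from 28.5 to 32.7, and the force is at 17 N. I release and retreat.

Request:
{"method": "arm_command", "body": {"deltas": [[0, 0, 0, 0], [0, 0, 0, 0], [0, 0, 0, 0], [0, 0, 0, 0]], "claw": 150}}

```text
time: 25.05
tool_pos: [589.0, -103.1, 130.7]
tcp_rot: [-1.571, -0.0, -2.997]
contact_force: [0.6, -0.1, -0.2]
grip_width: 37.3
```

Request:
{"method": "arm_command", "body": {"deltas": [[0, -0.01, 0, 0], [0, -0.02, 0, 0], [0, -0.04, 0, 0], [0, -0.04, 0, 0], [0, 0, 0, 0]]}}

```text
time: 25.55
tool_pos: [591.6, -103.9, 247.9]
tcp_rot: [-1.566, 0.011, -2.997]
contact_force: [0.0, 0.2, 0.6]
grip_width: 37.9
```

```bash
python3 -c "
from h import *
st()"
```

```text
t25.55 pos [ 591.6 -103.9  247.9] rpy [ -89.7    0.6 -171.7] sh x 28.0 s -187.8 z 185.9 F ex 0.0 ey 0.2 z 0.6 w 37.9
```

Request:
{"method": "arm_command", "body": {"deltas": [[0.03, 0, 0.03, 0], [0.03, 0, 0.04, 0], [0.03, 0, 0.045, 0], [0.03, 0, 0.045, 0], [0, 0, 0.04, 0]]}}

```text
time: 26.05
tool_pos: [499.8, -313.0, 241.5]
tcp_rot: [-1.571, -0.001, -2.999]
contact_force: [1.3, 0.0, 0.9]
grip_width: 37.6
```

Request:
{"method": "arm_command", "body": {"deltas": [[0, 0, 0.04, 0], [0, 0, 0.03, 0], [0, 0, 0, 0], [0, 0, 0, 0]]}}

```text
time: 26.45
tool_pos: [512.3, -380.4, 240.2]
tcp_rot: [-1.572, -0.001, -2.998]
contact_force: [-0.4, 0.9, -0.9]
grip_width: 37.5
```

```bash
python3 -c "
from h import *
p=cap('side');lids(p,115);q=cap('top');lids(q);st()
g=cv2.cvtColor(q['img'],cv2.COLOR_RGB2GRAY).astype(np.float32)
for x in (15,25,35):
  print(x,[int(cv2.getRectSubPix(g,(1,1),tuple(map(float,proj(q,sh(x,s,112)))))[0,0]) for s in range(0,64,2)])
for o in ('beaker_mid','reagent_mid','watch_mid'):
  print(o,[(r['confidence'],c2w(q,r['xyz']).round()) for r in vision.find_in(q,o)][:2])
a=cv2.resize(p['img'][160:260,220:400,::-1],(540,300),interpolation=2);b=cv2.resize(q['img'][150:250,210:390,::-1],(540,300),interpolation=2)
cv2.imwrite('pics/m9.png',np.vstack([a,b]))"
```

```text
[ 52 121   8  18  46] [ 55.4 129.6] sh 916.3 518.6
[267 207  31  18 344] [282.3 215.4] sh 30.3 -11.2
[480 209  14   6  66] [486.4 211.4] sh -198.3 -517.2
[338 191   5  14  55] [339.8 197.3] sh 32.0 -193.8
[278 195  54  18 567] [304.3 203.8] sh 24.3 -65.5
t26.55 pos [ 512.6 -379.3  240.8] rpy [ -90.    -0.  -171.7] sh x -89.7 s -448.9 z 178.8 F ex 0.1 ey -0.1 z -0.1 w 37.7
15 [125, 124, 125, 125, 125, 125, 125, 125, 125, 127, 128, 127, 117, 96, 67, 34, 123, 223, 230, 208, 119, 90, 121, 181, 250, 247, 230, 161, 128, 161, 178, 181]
25 [124, 124, 124, 125, 124, 124, 124, 124, 124, 124, 125, 126, 127, 123, 104, 91, 88, 143, 230, 234, 217, 105, 54, 184, 255, 255, 215, 155, 155, 165, 177, 185]
35 [124, 124, 124, 125, 124, 124, 124, 124, 124, 124, 124, 126, 129, 115, 95, 57, 43, 157, 229, 226, 163, 50, 67, 129, 146, 155, 121, 108, 134, 159, 183, 186]
beaker_mid [(0.88, array([761., 163.,  25.]))]
reagent_mid [(0.49, array([743., -39.,  99.])), (0.17, array([535., -78.,  63.]))]
watch_mid [(0.66, array([430., 374.,  16.])), (0.33, array([541., -76.,  64.]))]
```

View pics/m9.png

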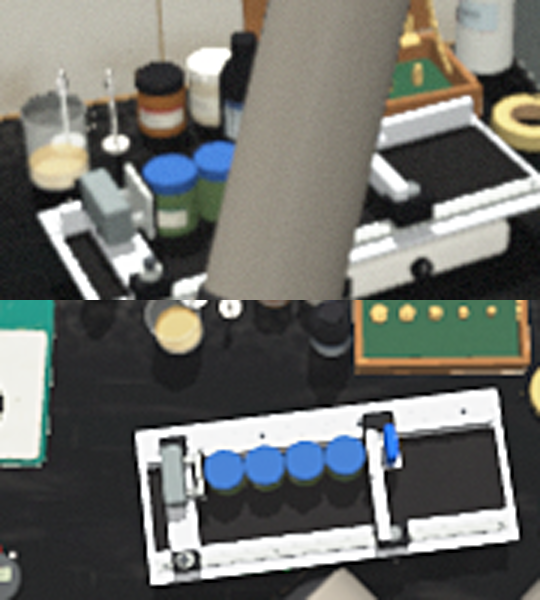

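Picture 9: four upright jars stand in a straight row at the rail, with top-crop lids at (225,468) to (345,455). They are clamped between the bar (375) and the plate (200). The plate edge has not moved since the release, and the beaker, bottle and stopwatch are where they were.

```bash
python3 -c "
from h import *
print(job.close_job())"
```

```text
the job is handed in; nothing more can be done
None
```

I stood the fourth jar between jar c and the clamp bar and pushed all four jars to the back rail. Then I drove the row with the bar onto the sprung plate and handed the job in at about 26.6 s of the 72 s allowed.

- **Plate give:** the plate began to give at a force step of about 5 N, with 11 N rising to about 16 N. I went about 4.5 mm further by the arm's reading, and the top camera showed about 4 mm. Both are well short of the 12 mm stop.
- **After release:** the pictures show four upright jars in a straight row between bar and plate, and the plate edge had not moved. The arm was clear of everything at hand-in.
- **Loose things:** beaker, bottle and stopwatch were found within about 4 mm of their first positions, which is the detector's own tolerance.
- **Disagreement:** the camera put the lid centres at shaker x of about 24.5 mm, not 26.6 mm. That is within the 2 mm calibration. Contact at the rail was confirmed for each jar by a push of about 8 to 10 N, all stopping at the same tool position.

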